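# Seat the drill plate on the jig's dowels

## Task

The horn-drilling jig's aluminium plate has been laid down roughly and is riding on top of the two locating dowels. Nudge it sideways with your fingertips or the outside of the fingers until its two holes drop over the dowels and it lies flat on the rest rails, then move clear. Only push it, do not pick it up, and leave everything else on the bench where it is.

Things in the scene. Friction and masses are not known exactly. Their poses are not given: they have to be found in the camera images.
- jig: Drill jig, screwed down, place and yaw vary. Dark steel base 210 (x) by 330 (y) by 12 mm; origin: centre of its underside, on the bench; x to its back (away from the robot), y to its left. Two bright rails along x, 30 mm wide, full length, at y +65 and -65 mm, tops 22 mm above the bench, carry the plate. Two horn scales lie fixed between them, lower than the rails. One dowel stands on each rail.
- plate: Loose aluminium plate 140 (x) by 240 (y) by 8 mm, 0.5-0.8 kg; origin: centre of its underside, axes as the jig's. Starts riding on both dowels (hiding them), back edge high, front edge on the rails, tilt 5 deg, 20-45 mm too far to the jig's left (+y), up to 15 mm to front or back, turned up to 6 deg. Home: origin over the jig's origin, axes along the jig's, underside 22 and top 30 mm above the bench.
- pin_left (a point): Tip of the jig's left dowel (jig frame x +35, y +65 mm), 32 mm above the bench. Steel, upright: 12 mm diameter for 4 mm above the rail, then a 6 mm high cone narrowing to 3.6 mm at the tip. The plate slides over the tips when pushed at its edges; once both holes are within about 4 mm of the dowels the cones draw it down.
- pin_right (a point): Tip of the jig's right dowel (jig frame x +35, y -65 mm), same shape and height as the left one.
- hole_left (a point): Centre of the plate's left dowel hole, at its underside (plate frame x +35, y +65, z 0 mm): a plain round through hole of 14.5 mm near the back edge. The six small bushes in the middle of the plate are for the drill and take no dowel.
- hole_right (a point): Centre of the plate's right dowel hole, at its underside (plate frame x +35, y -65, z 0 mm), also 14.5 mm.
- long_horn: Bystander: a cream curved cattle horn with a dark tip, about 240 mm long and up to 48 mm thick, lying loose beyond the jig.
- horn_tip: Bystander: a dark curved horn tip, about 120 mm long and up to 36 mm thick, lying loose to the right of the jig, towards its back.
- spanner: Bystander: a steel spanner, 160 mm long, lying loose to the right of the jig.
- screwdriver: Bystander: a wooden-handled screwdriver, 190 mm long, lying loose to the left of the jig.
- paste_bowl: Bystander: a small brass bowl of hardened polishing compound, 84 mm across and 28 mm high, standing beyond the jig.
- wax_tin: Bystander: a flat closed wax tin, 68 mm across and 32 mm high, standing to the left of the jig, towards its back.
- spare_bush: Bystander: a spare steel drill bush, a flanged ring 22 mm across and 16 mm high, standing loose on the far right corner of the jig's base, about 25 mm clear of where the plate's corner finally lies.

How it is judged:
At the end, for the whole second after the job is handed in: Both holes of the plate are over their dowels (each within 3 mm, seen from above), the plate lies flat on the rest rails (its underside no more than 1.5 mm above them, tilted less than 0.02 rad) and is at rest (horizontal distance between hole_left and pin_left below 0.003 m and horizontal distance between hole_right and pin_right below 0.003 m and z of plate in the frame of jig below 0.0235 m and angle between plate's own z axis and vertical below 0.02 rad and linear speed of plate below 0.01 m/s); the robot touches nothing.
It fails at once if the plate is lifted: its centre rises more than 17 mm above its home height (riding on the dowels it is 6 to 9 mm above) (z of plate in the frame of jig above 0.039 m).
It fails at once if the plate is tipped up by more than 0.25 rad (angle between plate's own z axis and vertical above 0.25 rad).
It fails at once if another thing on the bench is moved by more than 20 mm (distance of any of long_horn, horn_tip, spanner, screwdriver, paste_bowl, wax_tin, spare_bush from where it was at the start of the episode above 0.02 m).
It also fails if it takes over 64 s, if anything falls off the work surface, if the arm or the gripper's body presses on something with over 40 N, if the wrist force passes 120 N, or if a joint passes its speed limit or range.

## Robot

A 6-joint arm with a two-finger parallel gripper is mounted at the origin on the work surface. World frame = base frame: x ahead of the robot, y to its left, z up, the work surface at z = 0. Lengths are in m, angles in rad, forces in N, time in s.
With the tool pointing down it reaches from about 0.35 to 0.775 m from the base axis. Payload 5.5 kg.
Tool frame: the origin (TCP) lies between the finger pads; the fingertips stand 11 mm ahead of it and the grasp point (between the pads) lies 8 mm behind it (tips_ahead is the distance from the TCP to the fingertips, in m); z points along the fingers, y is the line along which they close (so a half turn about z gives the same grasp; the last joint's range is limited). The gripper opens to 85 mm and grips with 20 to 120 N. Pads are 22 mm wide; open, the fingers measure 114 mm over their backs; the gripper's body (76 mm by 85 mm) begins 54 mm behind the grasp point. The pads swing forward as they close: fully open they stand 13 mm farther back than shut.
Start: joints at [-1.374, 0.313, 0.046, 1.304, 0, 1.431], TCP at [0.19, -0.543, 0.242] pointing down, gripper open.
Joint ranges: [-2.76, 2.76], [-0.86, 1.69], [-1.03, 1.26], [-2.2, 2.34], [-1.47, 1.5], [-3.14, 3.14]. Speed limits (rad/s): [2.57, 2.57, 3.14, 3.14, 3.14, 3.14].

## Interface

Orientations are given as a unit quaternion [w, x, y, z].
In Python, from workcell import * gives the robot as it stands. The module is installed in compiled form; this text tells all that it offers.
- The arm moves only by the tool jog_arm, never from a script. Its argument "moves" is a list of rows, each an object with "fingers": the closure, from 0 (fully open) to 1 (shut); "slide": the shift along the tool's x, y, z in mm, a list of three; "angular": the turn, a rotation vector about the tool's x, y, z in degrees, a list of three. A call has 1 to 10 rows; each row is the pose to reach, as a shift and turn from the pose commanded when the call began, along the tool's axes at that moment; what a row does not reach only later rows make up. A row lasts 1/12 s, in which the tool goes at most 41.7 mm and 7.16 degrees, less where a joint would pass 70% of its speed; a pose out of reach is approached as far as the arm can. A call with a gripper value outside its range is refused whole. The fingers move at their own pace and stop on an object; "squeeze" is the grip in N (left out, the last holds). Time passes only in rows, so rows that repeat a pose let the fingers close. It gives the time, the measured TCP pose, the force, the opening and the grip force at its end, in the units of the state.
- get_state(): the state, without advancing time (a new reading comes with each control period).
- read_camera(name): name is "scene" or "side" or "wrist"; returns a dict with "color" (480x640x3 uint8, red, green, blue), "fovy" (degrees; the focal length in pixels is half the picture's height over the tangent of half this angle, whatever the lens; pixels are square), "cx", "cy" (the principal point, pixels), "D" ([k1, k2, p1, p2, k3] as OpenCV has them; the pictures are not rectified), "world_from_camera" (4x4, takes a point from camera to world coordinates); the wrist camera has in their place "tool_from_camera" (4x4, takes a point from camera to tool coordinates, whose origin is the TCP and whose axes are the flange's). Camera axes: x right, y down, z forward; pixel columns grow to the right and rows downward; lengths in m; the calibration is good to about 2 mm. A picture is of the moment at which its call begins: read the wrist's pose just before it. There is no depth.
- hand_in(): hands the job in; it is judged then, once.
Trained networks look in a picture, given as the dict that the camera call returned (one of the last four; its "shot" number tells which), for a name from the list of things; names that differ only in an ending like _2 or _b are one class to them, and where a whole thing is asked for, a point or a joint stands for the part that bears it (a point fixed in the world has none). Each returns a list of dicts, best first, with "p" (0 to 1); they miss things now and then, are a little off and sometimes report something else, mostly with a low value. They report only what shows in the picture. A call takes as long as a camera call.
- look_for(target, picture): "point" ([column, row] in pixels, amid what is visible of it).
- tip_of(target, picture): "point" ([column, row] in pixels: a listed point, or the origin of a listed thing).
The state is a dict: "clock": time; "joint_pos": joint angles; "qvel": joint speeds; "tau": joint torques, N m; "tcp_pos": TCP position; "orientation": TCP orientation; "wrist_force": force on the tool from outside, world axes, zero at the start; "ft_torque": the same for the moment, N m; "finger_gap": finger opening in m; "grip_force": force on a finger pad.
Only numpy, scipy, OpenCV 4.12 (cv2) and the standard library are available. Lean on these libraries where they do the work, as an engineer would, in place of code of your own. Each camera call takes 0.05 s, during which the arm holds its last target. There are 200 camera calls.

## Working session

There is one attempt and no reset: what is moved stays moved. The work goes in short steps, Python scripts to look and compute and a tool call to move; the robot and the scene stay as the last step left them, time stands still between calls to the robot, and variables do not carry over. Pictures are saved under pics/ and viewed, at most 10 in all, crops included, and the job is handed in when it is done.

Besides the shell and the picture viewer there is one more tool, called after ">>>" as name([rows], argument=value, ...), one row to a line, values as JSON. jog_arm: Moves the arm, as the interface text tells. Its arguments: {"type":"object","properties":{"moves":{"type":"array","items":{"type":"object","properties":{"fingers":{"type":"number"},"slide":{"type":"array","items":{"type":"number"}},"angular":{"type":"array","items":{"type":"number"}}}}},"squeeze":{"type":"number"}},"required":["moves"]}

```bash
mkdir -p pics; cat > h.py <<'E'
from workcell import *
import numpy as np, cv2
from scipy.spatial.transform import Rotation as R
def K(p):
    f=240/np.tan(np.radians(p["fovy"])/2); return np.array([[f,0,p["cx"]],[0,f,p["cy"]],[0,0,1.]])
def wfc(p,s=None):
    if "world_from_camera" in p: return np.array(p["world_from_camera"])
    T=np.eye(4); w,x,y,z=s["orientation"]; T[:3,:3]=R.from_quat([x,y,z,w]).as_matrix(); T[:3,3]=s["tcp_pos"]
    return T@np.array(p["tool_from_camera"])
def ray(p,uv,z,s=None):
    T=wfc(p,s); n=cv2.undistortPoints(np.array(uv,float).reshape(-1,1,2),K(p),np.array(p["D"],float)).reshape(-1,2)
    d=np.c_[n,np.ones(len(n))]@T[:3,:3].T; o=T[:3,3]
    return o+d*((z-o[2])/d[:,2])[:,None]
def proj(p,P,s=None):
    T=np.linalg.inv(wfc(p,s)); r,_=cv2.Rodrigues(T[:3,:3])
    return cv2.projectPoints(np.array(P,float).reshape(-1,1,3),r,T[:3,3],K(p),np.array(p["D"],float))[0].reshape(-1,2)
def save(p,n): cv2.imwrite(f"pics/{n}.png",p["color"][:,:,::-1])
E
python3 - <<'E'
from h import *
np.set_printoptions(precision=4,suppress=True)
s=get_state(); print(s["tcp_pos"],s["orientation"])
for c in ["scene","side"]:
    p=read_camera(c); save(p,c+"0"); print(c,wfc(p)[:3,3],p["fovy"])
    for t,z in [("jig",0),("plate",.028),("hole_left",.034),("hole_right",.034),("pin_left",.032),("spare_bush",.02),("wax_tin",.016),("horn_tip",.01),("spanner",0.0),("screwdriver",.01)]:
        for d in tip_of(t,p)[:1]: print(t,round(d["p"],2),np.round(d["point"]),ray(p,d["point"],z)[0])
E
```

```text
[ 0.1899 -0.5422  0.2414] [-0.0009  0.9859  0.1676 -0.    ]
scene [ 0.9012 -0.494   0.4497] 57.58955238582313
plate 0.75 [277. 251.] [ 0.5074 -0.0234  0.028 ]
hole_left 0.97 [315. 236.] [0.536  0.0464 0.034 ]
hole_right 0.61 [275. 277.] [ 0.5548 -0.0874  0.034 ]
pin_left 0.74 [311. 244.] [0.5431 0.0239 0.032 ]
spare_bush 0.75 [200. 411.] [ 0.6285 -0.3105  0.02  ]
wax_tin 0.6 [382. 223.] [0.5995 0.185  0.016 ]
horn_tip 0.61 [198. 411.] [ 0.6196 -0.3079  0.01  ]
spanner 0.7 [140. 343.] [ 0.469 -0.275  0.   ]
screwdriver 0.88 [332. 198.] [0.4592 0.2219 0.01  ]
side [0.0263 0.6839 1.0559] 43.40174044643454
plate 0.89 [370. 243.] [ 0.511  -0.0247  0.028 ]
hole_left 0.63 [342. 254.] [0.5333 0.0442 0.034 ]
hole_right 0.67 [370. 215.] [ 0.5592 -0.0839  0.034 ]
pin_left 0.6 [345. 245.] [0.5459 0.0186 0.032 ]
spare_bush 0.64 [380. 189.] [ 0.6032 -0.178   0.02  ]
wax_tin 0.97 [271. 298.] [0.5757 0.2196 0.016 ]
spanner 0.83 [452. 202.] [ 0.4574 -0.2792  0.    ]
screwdriver 0.59 [312. 346.] [0.4372 0.2443 0.01  ]
```

View pics/scene0.png

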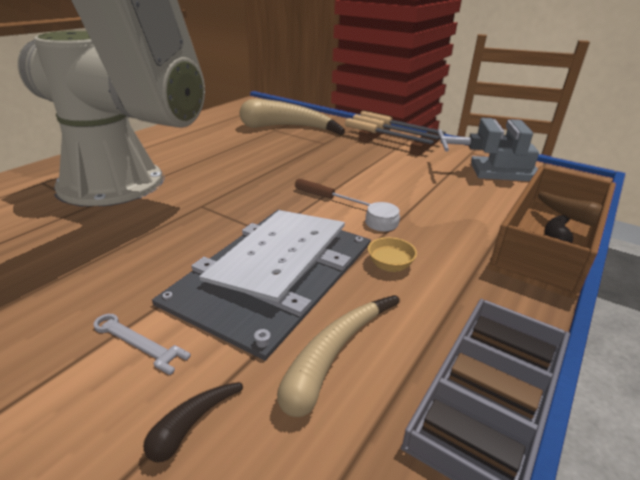

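View pics/side0.png

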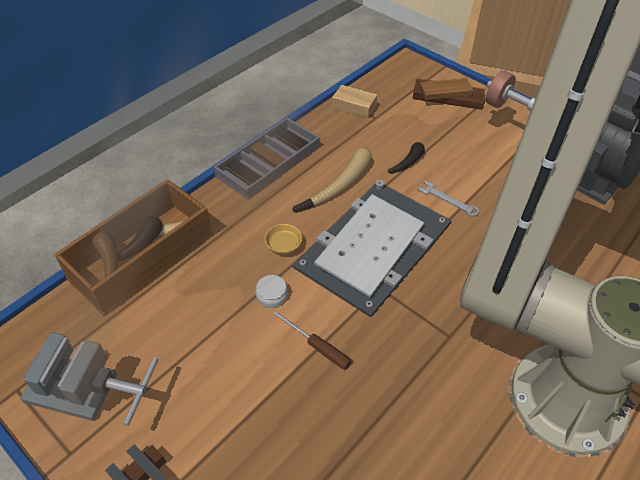

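The scene view shows the plate riding at (275,255) on the dark base. In the side view the base corners are at roughly (445,220), (378,185), (297,262) and (370,312). Next I'll enlarge that part and check the wrist camera's mounting.

```bash
python3 - <<'E'
from h import *
np.set_printoptions(precision=4,suppress=True)
p=read_camera("wrist"); print(p["tool_from_camera"],p["fovy"])
c=cv2.imread("pics/side0.png")[175:325,280:480]; cv2.imwrite("pics/side0c.png",cv2.resize(c,None,fx=4,fy=4,interpolation=cv2.INTER_CUBIC))
E
```

```text
[[-0.0002 -0.9633 -0.2686  0.0669]
 [ 1.     -0.0004  0.0005  0.0013]
 [-0.0006 -0.2686  0.9633 -0.1326]
 [ 0.      0.      0.      1.    ]] 67.78197764630804
```

View pics/side0c.png

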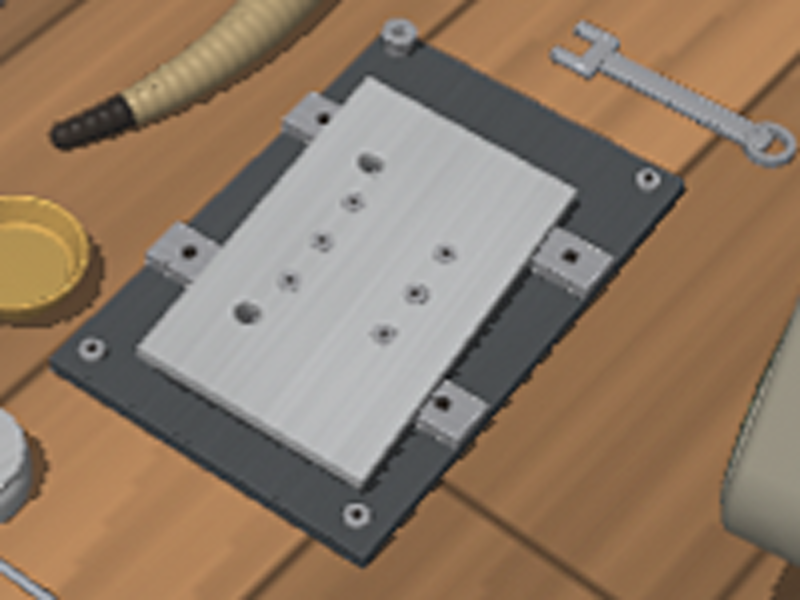

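The crop shows the base corners, the plate corners and both holes clearly (plate corners in the crop at (368,77), (577,190), (360,487) and (140,348)). I'll fit both poses from these.

```bash
cat >> h.py <<'E'
def fit(L,W): # 2D rigid: W=c+R L
    L=np.array(L,float);W=np.array(W)[:,:2]; l=L-L.mean(0); w=W-W.mean(0)
    a=np.arctan2((l[:,0]*w[:,1]-l[:,1]*w[:,0]).sum(),(l*w).sum()); Rm=np.array([[np.cos(a),-np.sin(a)],[np.sin(a),np.cos(a)]])
    c=W.mean(0)-Rm@L.mean(0); return c,np.degrees(a),Rm,W-(c+L@Rm.T)
E
python3 - <<'E'
from h import *
np.set_printoptions(precision=4,suppress=True)
p=read_camera("side"); u=lambda q:np.array(q)/4+[279.6,174.6]
jc,ja,JR,r=fit([[-.105,-.165],[-.105,.165],[.105,.165]],ray(p,u([[684,180],[365,554],[52,362]]),.012)); print(jc,ja,r)
W=np.vstack([ray(p,u([[368,77],[140,348]]),.042),ray(p,u([[577,190],[360,487]]),.030),ray(p,u([[370,162],[247,313]]),.039)])
c,a,_,r=fit([[.069,-.12],[.069,.12],[-.0705,-.12],[-.0705,.12],[.0345,-.065],[.0345,.065]],W); print(c,a,r)
print("plate in jig",JR.T@(c-jc),a-ja, "holes in jig",(W[4:,:2]-jc)@JR)
E
```

```text
[ 0.5138 -0.0464] 4.456855247514576 [[-0.0002  0.0013]
 [ 0.0025 -0.0013]
 [-0.0023  0.    ]]
[ 0.5085 -0.0239] 8.281734883671508 [[ 0.0006 -0.0014]
 [-0.0009 -0.0005]
 [ 0.0004 -0.0014]
 [-0.0014  0.0038]
 [ 0.0011 -0.0013]
 [ 0.0002  0.0008]]
plate in jig [-0.0036  0.0228] 3.8248796361569317 holes in jig [[ 0.0362 -0.0411]
 [ 0.0267  0.0907]]
```

The plate has to go about 23 mm to jig -y, 3.6 mm to +x, and turn -3.8°. I'll turn the tool so its x points along jig +y. Two spread fingers can then push flush on the left edge and square the plate as it moves.

```bash
cat >> h.py <<'E'
JC=np.array([.5138,-.0464]); JA=np.radians(4.46); JR=np.array([[np.cos(JA),-np.sin(JA)],[np.sin(JA),np.cos(JA)]])
def go(x,y,z,yaw=90): # jig-frame mm target -> slide, angular from the present pose
    s=get_state(); w,a,b,c=s["orientation"]; T=R.from_quat([a,b,c,w])
    P=np.r_[JC+JR@[x/1e3,y/1e3],z/1e3]; t=np.radians(yaw)+JA
    G=R.from_matrix(np.array([[np.cos(t),np.sin(t),0],[np.sin(t),-np.cos(t),0],[0,0,-1]]))
    now=np.array(s["tcp_pos"]); print("t",round(s["clock"],2),"jig now",np.round(np.r_[JR.T@(now[:2]-JC),now[2]]*1e3,1),"F",np.round(s["wrist_force"],1))
    print("slide",np.round(1e3*T.inv().apply(P-now),1),"ang",np.round(np.degrees((T.inv()*G).as_rotvec()),1))
E
python3 -c "
from h import *
go(0,176,200)"
```

```text
t 1.2 jig now [-361.4 -469.7  242.3] F [ 0.3 -0.3  0. ]
slide [ 514.7 -531.6   42.3] ang [  0.    0.  -75.2]
```

>>> jog_arm([
  {"slide": [200,-300,20],"angular": [0,0,-36],"fingers": 0.3},
  {"slide": [514.7,-531.6,42.3],"angular": [0,0,-75.2],"fingers": 0.3},
  {"slide": [514.7,-531.6,42.3],"angular": [0,0,-75.2],"fingers": 0.3},
  {"slide": [514.7,-531.6,42.3],"angular": [0,0,-75.2],"fingers": 0.3},
  {"slide": [514.7,-531.6,42.3],"angular": [0,0,-75.2],"fingers": 0.3},
  {"slide": [514.7,-531.6,42.3],"angular": [0,0,-75.2],"fingers": 0.3},
  {"slide": [514.7,-531.6,42.3],"angular": [0,0,-75.2],"fingers": 0.3},
  {"slide": [514.7,-531.6,42.3],"angular": [0,0,-75.2],"fingers": 0.3},
  {"slide": [514.7,-531.6,42.3],"angular": [0,0,-75.2],"fingers": 0.3},
  {"slide": [514.7,-531.6,42.3],"angular": [0,0,-75.2],"fingers": 0.3},
])

```text
clock: 2.03
tcp_pos: [0.3613, -0.1624, 0.2188]
orientation: [0.001, 0.699, 0.715, 0.0]
wrist_force: [0.7, -0.0, -0.7]
finger_gap: 0.0601
grip_force: 0.0
```

```bash
python3 -c "
from h import *
go(0,176,200)"
```

```text
t 2.03 jig now [-161.1 -103.8  218.8] F [ 0.7 -0.  -0.7]
slide [288.5 145.   18.7] ang [ 0.1  0.  -3.2]
```

>>> jog_arm([
  {"slide": [288,145,18],"angular": [0,0,-3.2],"fingers": 0.3},
  {"slide": [288,145,18],"angular": [0,0,-3.2],"fingers": 0.3},
  {"slide": [288,145,18],"angular": [0,0,-3.2],"fingers": 0.3},
  {"slide": [288,145,18],"angular": [0,0,-3.2],"fingers": 0.3},
  {"slide": [288,145,18],"angular": [0,0,-3.2],"fingers": 0.3},
  {"slide": [288,145,18],"angular": [0,0,-3.2],"fingers": 0.3},
  {"slide": [288,145,18],"angular": [0,0,-3.2],"fingers": 0.3},
  {"slide": [288,145,18],"angular": [0,0,-3.2],"fingers": 0.3},
  {"slide": [288,145,18],"angular": [0,0,-3.2],"fingers": 0.3},
  {"slide": [288,145,18],"angular": [0,0,-3.2],"fingers": 0.3},
])

```text
clock: 2.87
tcp_pos: [0.5014, 0.1276, 0.2001]
orientation: [-0.0, 0.68, 0.733, -0.0]
wrist_force: [-0.2, 0.1, -0.4]
finger_gap: 0.06
grip_force: 0.0
```

```bash
python3 - <<'E'
from h import *
np.set_printoptions(precision=4,suppress=True)
s=get_state(); p=read_camera("wrist"); save(p,"w1"); go(0,176,25)
for t,z in [("hole_left",.034),("hole_right",.034),("plate",.028)]:
    for d in tip_of(t,p)[:1]: print(t,d["p"],np.round(d["point"]),(ray(p,d["point"],z,s)[0][:2]-JC)@JR)
E
```

```text
t 2.92 jig now [  0.6 173.4 200.2] F [ 0.1 -1.1  0.4]
slide [  2.7  -0.5 175.2] ang [-0.1  0.  -0.2]
hole_left 0.85 [359. 304.] [0.0303 0.0951]
plate 0.65 [321. 368.] [-0.0053  0.0218]
```

View pics/w1.png

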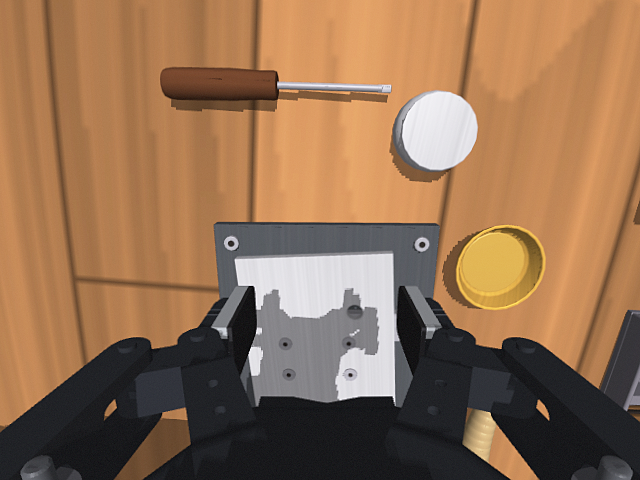

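The wrist view shows the base's left edge at (215,223)–(438,223), the plate's left edge at (235,259)–(393,252), and the fingertips near row 288. I'll check the jig and plate edges and work out the descent.

```bash
python3 - <<'E'
from h import *
np.set_printoptions(precision=4,suppress=True)
s=get_state(); p=read_camera("wrist")
for uv,z in [([215,223],.012),([438,223],.012),([235,259],.03),([393,252],.042),([355,312],.039)]: print(uv,(ray(p,uv,z,s)[0][:2]-JC)@JR)
go(0,174,22)
E
```

```text
[215, 223] [-0.1034  0.1641]
[438, 223] [0.1032 0.1625]
[235, 259] [-0.0826  0.1349]
[393, 252] [0.0567 0.1443]
[355, 312] [0.0252 0.0863]
t 3.12 jig now [  0.5 171.8 200.8] F [ 0.3 -0.4 -0.5]
slide [  2.2  -0.5 178.8] ang [ 0.   0.  -0.4]
```

>>> jog_arm([
  {"slide": [3,-0.5,41],"fingers": 0.3},
  {"slide": [3,-0.5,82],"fingers": 0.3},
  {"slide": [3,-0.5,123],"fingers": 0.3},
  {"slide": [3,-0.5,155],"fingers": 0.3},
  {"slide": [3,-0.5,170],"fingers": 0.3},
  {"slide": [3,-0.5,177],"fingers": 0.3},
  {"slide": [3,-0.5,178],"fingers": 0.3},
])

```text
schema error: expected keys fingers, slide, angular
```

```bash
python3 - <<'E'
from h import *
go(0,141,22)
p=read_camera("side"); c=p["color"][175:325,280:480,::-1]; cv2.imwrite("pics/s2.png",cv2.resize(c,None,fx=4,fy=4,interpolation=cv2.INTER_CUBIC))
E
```

```text
t 3.12 jig now [  0.5 171.8 200.8] F [ 0.3 -0.4 -0.5]
slide [-30.8  -0.3 178.8] ang [ 0.   0.  -0.4]
```

View pics/s2.png

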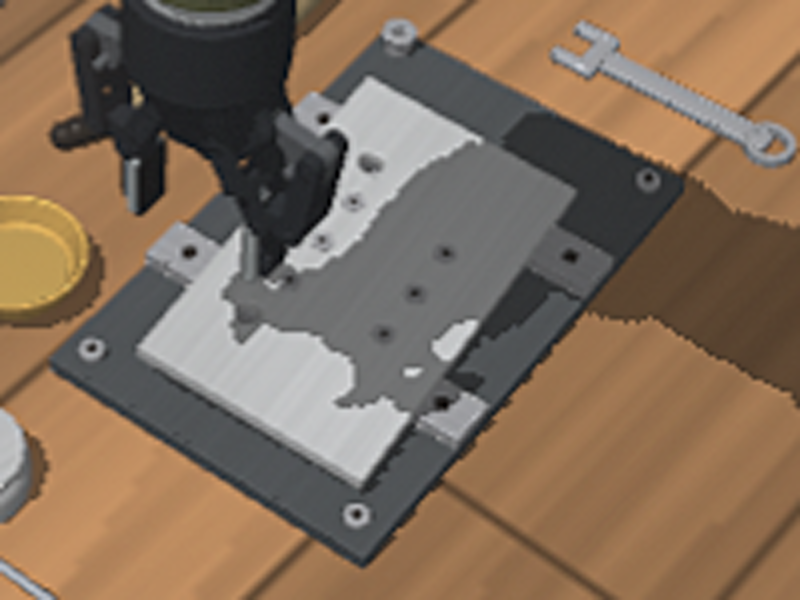

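The move was refused because every row must carry "angular", so the picture shows the gripper still high and the plate untouched. I'll send the descent again.

>>> jog_arm([
  {"slide": [3,-0.5,41],"angular": [0,0,0],"fingers": 0.3},
  {"slide": [3,-0.5,82],"angular": [0,0,0],"fingers": 0.3},
  {"slide": [3,-0.5,123],"angular": [0,0,0],"fingers": 0.3},
  {"slide": [3,-0.5,155],"angular": [0,0,0],"fingers": 0.3},
  {"slide": [3,-0.5,170],"angular": [0,0,0],"fingers": 0.3},
  {"slide": [3,-0.5,177],"angular": [0,0,0],"fingers": 0.3},
  {"slide": [3,-0.5,178],"angular": [0,0,0],"fingers": 0.3},
])

```text
clock: 3.75
tcp_pos: [0.4995, 0.1281, 0.0214]
orientation: [-0.001, 0.682, 0.732, -0.001]
wrist_force: [0.7, 0.0, 0.1]
finger_gap: 0.0602
grip_force: 0.0
```

```bash
python3 - <<'E'
from h import *
s=get_state(); p=read_camera("wrist"); save(p,"w2"); go(0,141,22)
E
```

```text
t 3.8 jig now [  0.4 175.3  22.6] F [1.  0.1 0.4]
slide [-34.3  -0.1   0.6] ang [-0.   0.  -0.4]
```

View pics/w2.png

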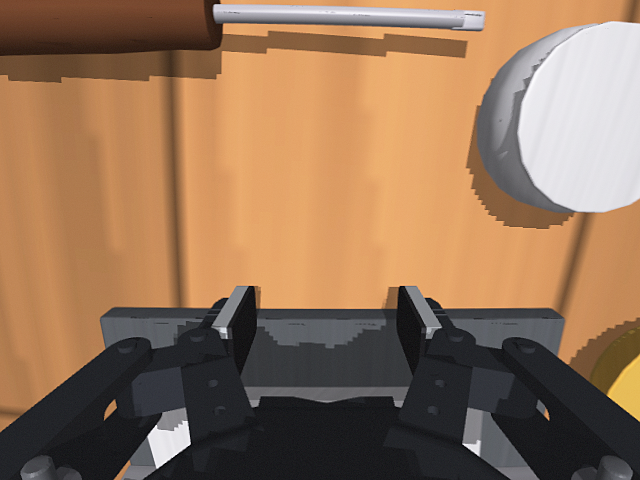

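The fingers stand beside the base's left edge, clear of everything, with the plate edge just inside them (rows 385–400). I'll push to jig -y, checking the force.

>>> jog_arm([
  {"slide": [-8,0,0],"angular": [0,0,-0.4],"fingers": 0.3},
  {"slide": [-14,0,0],"angular": [0,0,-0.4],"fingers": 0.3},
  {"slide": [-18,0,0],"angular": [0,0,-0.4],"fingers": 0.3},
  {"slide": [-22,0,0],"angular": [0,0,-0.4],"fingers": 0.3},
  {"slide": [-26,0,0],"angular": [0,0,-0.4],"fingers": 0.3},
  {"slide": [-29,0,0],"angular": [0,0,-0.4],"fingers": 0.3},
  {"slide": [-32,0,0],"angular": [0,0,-0.4],"fingers": 0.3},
  {"slide": [-34,0,0],"angular": [0,0,-0.4],"fingers": 0.3},
  {"slide": [-36,0,0],"angular": [0,0,-0.4],"fingers": 0.3},
  {"slide": [-36,0,0],"angular": [0,0,-0.4],"fingers": 0.3},
])

```text
clock: 4.63
tcp_pos: [0.5029, 0.0926, 0.0225]
orientation: [0.0, 0.679, 0.734, -0.0]
wrist_force: [-0.4, 2.7, 1.6]
finger_gap: 0.0597
grip_force: 1.2
```

```bash
python3 - <<'E'
from h import *
np.set_printoptions(precision=4,suppress=True)
s=get_state(); go(0,131,22)
for c in ["side","scene"]:
    p=read_camera(c)
    for t,z in [("hole_left",.033),("hole_right",.033),("plate",.028)]:
        for d in tip_of(t,p)[:1]: print(c,t,round(d["p"],2),np.round(d["point"],1),(ray(p,d["point"],z)[0][:2]-JC)@JR)
    if c=="side": cv2.imwrite("pics/s3.png",cv2.resize(p["color"][175:325,280:480,::-1],None,fx=4,fy=4,interpolation=cv2.INTER_CUBIC))
E
```

```text
t 4.63 jig now [ -0.  139.5  22.5] F [-0.4  2.7  1.6]
slide [-8.4  0.   0.5] ang [-0.  0.  0.]
side hole_left 0.69 [348.1 252.1] [0.0191 0.0761]
side hole_right 0.97 [380.2 213.4] [ 0.0272 -0.0617]
side plate 0.87 [377.3 237.9] [-0.0067 -0.0001]
scene hole_left 0.88 [310.1 235.3] [0.021  0.0886]
scene hole_right 0.93 [259.3 277. ] [ 0.0159 -0.0554]
scene plate 0.62 [270.3 251.4] [-0.0141  0.0161]
```

View pics/s3.png

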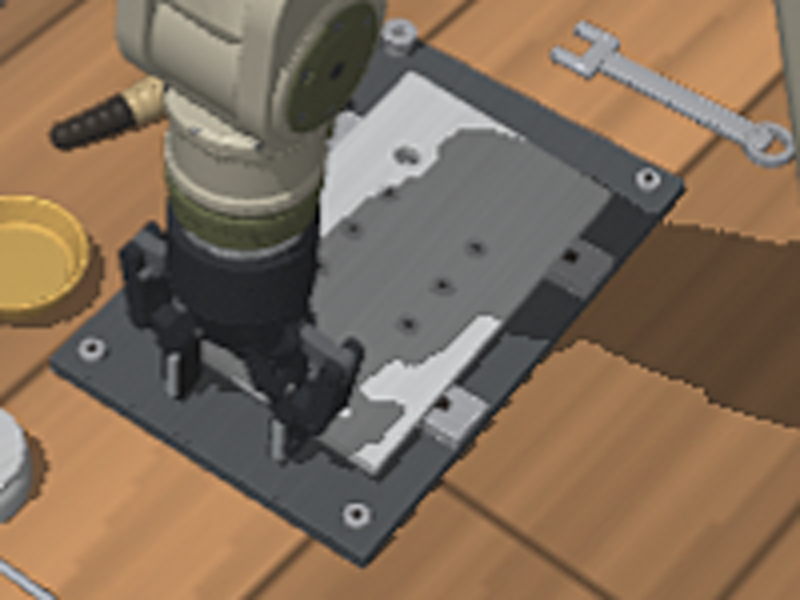

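The plate has moved right and squared up. Its corners in the crop are now at (410,72), (609,188) and (375,472), and the right hole is at (408,155). I'll measure from those.

```bash
python3 - <<'E'
from h import *
np.set_printoptions(precision=4,suppress=True)
p=read_camera("side"); u=lambda q:np.array(q)/4+[279.6,174.6]
W=np.vstack([ray(p,u([[410,72]]),.042),ray(p,u([[609,188],[375,472]]),.030),ray(p,u([[408,154]]),.039)])
c,a,_,r=fit([[.069,-.12],[-.0705,-.12],[-.0705,.12],[.0345,-.065]],W); print((c-JC)@JR,a-4.46,r)
E
```

```text
[-0.012   0.0067] 0.44496284423185894 [[-0.0013  0.0002]
 [ 0.0023 -0.0017]
 [-0.0007  0.0031]
 [-0.0003 -0.0016]]
```

>>> jog_arm([
  {"slide": [-3,0,0],"angular": [0,0,0],"fingers": 0.3},
  {"slide": [-5,0,0],"angular": [0,0,0],"fingers": 0.3},
  {"slide": [-6.5,0,0],"angular": [0,0,0],"fingers": 0.3},
  {"slide": [-6.5,0,0],"angular": [0,0,0],"fingers": 0.3},
  {"slide": [-3,0,0],"angular": [0,0,0],"fingers": 0.3},
  {"slide": [8,0,0],"angular": [0,0,0],"fingers": 0.3},
  {"slide": [20,0,-30],"angular": [0,0,0],"fingers": 0.3},
  {"slide": [20,0,-70],"angular": [0,0,0],"fingers": 0.3},
  {"slide": [20,0,-110],"angular": [0,0,0],"fingers": 0.6},
  {"slide": [20,0,-130],"angular": [0,0,0],"fingers": 0.6},
])

```text
clock: 5.92
tcp_pos: [0.5035, 0.1141, 0.1573]
orientation: [0.002, 0.678, 0.735, 0.002]
wrist_force: [2.1, 0.1, 0.4]
finger_gap: 0.0368
grip_force: 0.0
```

```bash
python3 -c "
from h import *
go(-135,0,150,180)"
```

```text
t 5.92 jig now [  2.2 160.8 157.3] F [2.1 0.1 0.4]
slide [-160.5 -137.5    6.6] ang [  0.2   0.3 -89.9]
```

>>> jog_arm([
  {"slide": [-40,-30,0],"angular": [0,0,-7],"fingers": 0.6},
  {"slide": [-80,-65,0],"angular": [0,0,-14],"fingers": 0.6},
  {"slide": [-120,-100,0],"angular": [0,0,-21],"fingers": 0.6},
  {"slide": [-160,-137,5],"angular": [0,0,-28],"fingers": 0.6},
  {"slide": [-160,-137,5],"angular": [0,0,-35],"fingers": 0.6},
  {"slide": [-160,-137,5],"angular": [0,0,-42],"fingers": 0.6},
  {"slide": [-160,-137,5],"angular": [0,0,-49],"fingers": 0.6},
  {"slide": [-160,-137,5],"angular": [0,0,-56],"fingers": 0.6},
  {"slide": [-160,-137,5],"angular": [0,0,-63],"fingers": 0.6},
  {"slide": [-160,-137,5],"angular": [0,0,-70],"fingers": 0.6},
])

```text
clock: 6.75
tcp_pos: [0.3778, -0.0573, 0.1479]
orientation: [0.0, 0.155, 0.988, -0.0]
wrist_force: [-0.2, 0.7, -0.3]
finger_gap: 0.0343
grip_force: 0.0
```

>>> jog_arm([
  {"slide": [0,0,0],"angular": [0,0,-7],"fingers": 0.6},
  {"slide": [0,0,0],"angular": [0,0,-14],"fingers": 0.6},
  {"slide": [0,0,0],"angular": [0,0,-19.9],"fingers": 0.6},
  {"slide": [0,0,0],"angular": [0,0,-19.9],"fingers": 0.6},
])

```text
clock: 7.08
tcp_pos: [0.3779, -0.0569, 0.1478]
orientation: [0.0, -0.016, 1.0, -0.0]
wrist_force: [-0.1, 0.2, -0.2]
finger_gap: 0.034
grip_force: 0.0
```

```bash
python3 - <<'E'
from h import *
np.set_printoptions(precision=4,suppress=True)
s=get_state(); p=read_camera("wrist"); save(p,"w4"); go(-115,0,26,180)
for t,z in [("hole_left",.033),("hole_right",.033),("plate",.028)]:
    for d in tip_of(t,p)[:1]: print(t,round(d["p"],2),np.round(d["point"],1),(ray(p,d["point"],z,s)[0][:2]-JC)@JR)
E
```

```text
t 7.13 jig now [-136.4    0.   147.8] F [ 0.   0.4 -0.1]
slide [-21.3   1.1 121.8] ang [-0.   0.  -2.9]
plate 0.92 [336.  375.8] [-0.0163  0.0009]
```

View pics/w4.png

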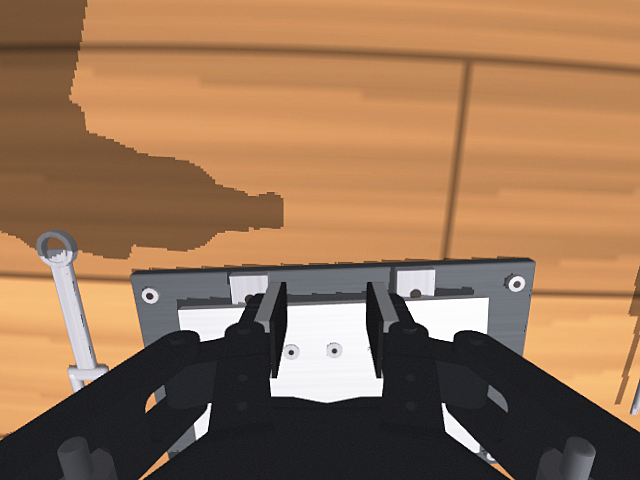

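The wrist view shows the base's front corners at (133,270) and (534,260), and the plate's front corners at (178,308) and (489,297).

```bash
python3 - <<'E'
from h import *
np.set_printoptions(precision=4,suppress=True)
s=get_state(); p=read_camera("wrist")
A=(ray(p,[[133,271],[534,260]],.012,s)[:,:2]-JC)@JR; B=(ray(p,[[178,308],[489,297]],.030,s)[:,:2]-JC)@JR; C=(ray(p,[[290,352],[334,350]],.034,s)[:,:2]-JC)@JR
print(A,B,C); L=[np.degrees(np.arctan2(*(q[1]-q[0]))) for q in(A,B)]; print(L)
E
```

```text
[[-0.1108 -0.1602]
 [-0.1039  0.1642]] [[-0.0851 -0.1197]
 [-0.0823  0.1211]] [[-0.0449 -0.035 ]
 [-0.0451 -0.0003]]
[np.float64(1.2104283245321532), np.float64(0.6623364247017927)]
```

>>> jog_arm([
  {"slide": [-10,1,35],"angular": [0,0,-2.9],"fingers": 0.6},
  {"slide": [-21,1,70],"angular": [0,0,-2.9],"fingers": 0.6},
  {"slide": [-21,1,95],"angular": [0,0,-2.9],"fingers": 0.6},
  {"slide": [-21,1,110],"angular": [0,0,-2.9],"fingers": 0.6},
  {"slide": [-21,1,117],"angular": [0,0,-2.9],"fingers": 0.6},
  {"slide": [-21,1,117],"angular": [0,0,-2.9],"fingers": 0.6},
])

```text
clock: 7.83
tcp_pos: [0.3973, -0.0552, 0.0292]
orientation: [-0.002, -0.04, 0.999, 0.001]
wrist_force: [0.1, -0.7, 0.3]
finger_gap: 0.0344
grip_force: 0.0
```

```bash
python3 -c "
from h import *
go(-84,0,31,180)"
```

```text
t 7.83 jig now [-116.9    0.3   29.2] F [ 0.1 -0.7  0.3]
slide [-32.9  -0.4  -1.9] ang [ 0.1 -0.2  0.1]
```

Pushing now to +x. I'll stop a little short and look at the force.

>>> jog_arm([
  {"slide": [-8,0,-1],"angular": [0,0,0],"fingers": 0.6},
  {"slide": [-14,0,-1],"angular": [0,0,0],"fingers": 0.6},
  {"slide": [-18,0,-1],"angular": [0,0,0],"fingers": 0.6},
  {"slide": [-21,0,-1],"angular": [0,0,0],"fingers": 0.6},
  {"slide": [-24,0,-1],"angular": [0,0,0],"fingers": 0.6},
  {"slide": [-26,0,-1],"angular": [0,0,0],"fingers": 0.6},
  {"slide": [-28,0,-1],"angular": [0,0,0],"fingers": 0.6},
  {"slide": [-30,0,-1],"angular": [0,0,0],"fingers": 0.6},
  {"slide": [-31,0,-1],"angular": [0,0,0],"fingers": 0.6},
])

```text
clock: 8.58
tcp_pos: [0.4279, -0.053, 0.0316]
orientation: [-0.002, -0.04, 0.999, -0.0]
wrist_force: [-6.1, -0.9, 3.1]
finger_gap: 0.0343
grip_force: 2.5
```

```bash
python3 - <<'E'
from h import *
go(-82,0,30,180)
o=[]
for c in ["side","scene"]:
    p=read_camera(c); q=p["color"][175:325,280:480] if c=="side" else p["color"][190:340,170:370]
    o.append(cv2.resize(q[:,:,::-1],None,fx=3.9,fy=3.9,interpolation=cv2.INTER_CUBIC)[:,:780])
cv2.imwrite("pics/s5.png",cv2.resize(np.vstack(o),(400*1,600)) if 0 else cv2.resize(np.hstack(o),(800,300)))
cv2.imwrite("pics/s5a.png",o[0])
E
```

```text
t 8.58 jig now [-86.1   0.1  31.6] F [-6.1 -0.9  3.1]
slide [-4.1 -0.1  1.6] ang [-0.  -0.2  0.1]
```

View pics/s5.png

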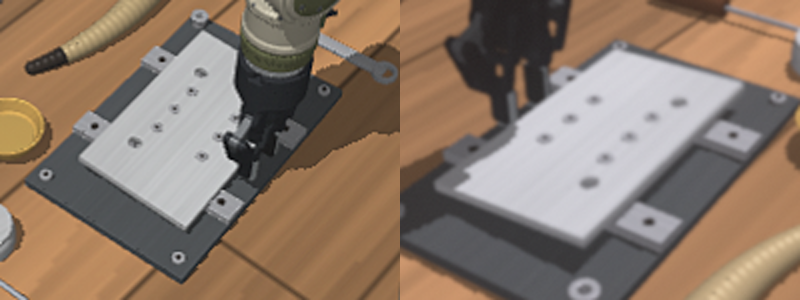

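The plate lies square but still rides high at the back, with a shadow under its back edge in the scene crop. I'll push a few mm more in small steps.

>>> jog_arm([
  {"slide": [-1,0,0],"angular": [0,0,0],"fingers": 0.6},
  {"slide": [-2,0,0],"angular": [0,0,0],"fingers": 0.6},
  {"slide": [-3,0,0],"angular": [0,0,0],"fingers": 0.6},
  {"slide": [-3,0,0],"angular": [0,0,0],"fingers": 0.6},
])

```text
clock: 9.02
tcp_pos: [0.4326, -0.053, 0.0316]
orientation: [0.0, -0.04, 0.999, -0.0]
wrist_force: [-1.3, -0.3, 0.7]
finger_gap: 0.0342
grip_force: 0.4
```

```bash
cat > m.py <<'E'
from h import *
np.set_printoptions(precision=4,suppress=True)
go(-82,0,30,180)
for c in ["side","scene"]:
    p=read_camera(c)
    for t in ["hole_left","hole_right","plate","pin_left","pin_right"]:
        for d in tip_of(t,p)[:1]: print(c,t,round(d["p"],2),np.round(d["point"],1),(ray(p,d["point"],.022)[0][:2]-JC)@JR)
cv2.imwrite("pics/m.png",cv2.resize(read_camera("side")["color"][175:325,280:480,::-1],None,fx=4,fy=4,interpolation=cv2.INTER_CUBIC))
E
python3 m.py
```

```text
t 9.02 jig now [-81.4  -0.3  31.6] F [-1.3 -0.3  0.7]
slide [0.6 0.3 1.6] ang [-0.   0.   0.1]
side hole_left 0.63 [345.7 248. ] [0.0349 0.0625]
side hole_right 0.98 [377.4 209.8] [ 0.0437 -0.0761]
side plate 0.67 [373.1 236.7] [ 0.0053 -0.0017]
side pin_left 0.81 [348.3 250. ] [0.027  0.0636]
side pin_right 0.68 [273.7 299.4] [0.0723 0.2638]
scene hole_left 0.79 [308.  245.8] [0.0268 0.0721]
scene hole_right 0.59 [265.6 289.7] [ 0.0337 -0.0646]
scene plate 0.68 [270.  260.8] [-0.0039  0.0003]
scene pin_right 0.72 [267.7 283.2] [ 0.0273 -0.0501]
```

```bash
python3 - <<'E'
from h import *
p=read_camera("scene"); q=cv2.resize(p["color"][200:320,180:360,::-1],(800,533),interpolation=cv2.INTER_CUBIC)
cv2.imwrite("pics/s6.png",q)
p=read_camera("side"); cv2.imwrite("pics/s6b.png",cv2.resize(p["color"][175:325,280:480,::-1],None,fx=4,fy=4,interpolation=cv2.INTER_CUBIC))
E
```

```text
(no output)
```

View pics/s6.png

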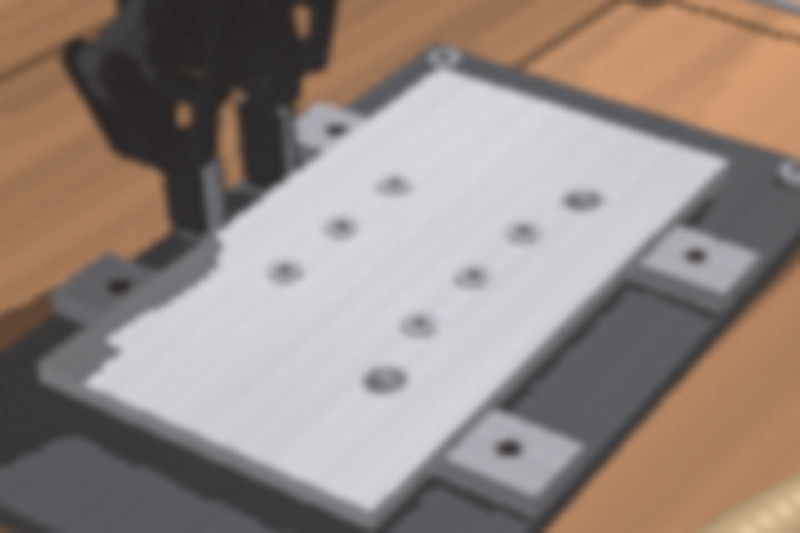

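The scene crop shows the plate down on both rails, with a dowel visible in each hole at crop (383,380) and (582,200). I'll retreat and then check numerically.

>>> jog_arm([
  {"slide": [8,0,0],"angular": [0,0,0],"fingers": 0.6},
  {"slide": [25,0,0],"angular": [0,0,0],"fingers": 0.6},
  {"slide": [30,0,-35],"angular": [0,0,0],"fingers": 0.6},
  {"slide": [30,0,-75],"angular": [0,0,0],"fingers": 0.6},
  {"slide": [30,0,-115],"angular": [0,0,0],"fingers": 0.6},
  {"slide": [30,0,-150],"angular": [0,0,0],"fingers": 0.6},
  {"slide": [30,0,-170],"angular": [0,0,0],"fingers": 0.6},
  {"slide": [30,0,-170],"angular": [0,0,0],"fingers": 0.6},
])

```text
clock: 10.43
tcp_pos: [0.4047, -0.0562, 0.2062]
orientation: [0.004, -0.04, 0.999, -0.002]
wrist_force: [0.6, -1.1, -0.2]
finger_gap: 0.034
grip_force: 0.0
```

```bash
python3 - <<'E'
from h import *
np.set_printoptions(precision=2,suppress=True)
go(-110,0,200,180)
L=np.array([[-.07,-.12],[.07,-.12],[.07,.12],[-.07,.12],[.035,.065],[.035,-.065]])
B=np.array([[-.105,-.165],[.105,-.165],[.105,.165],[-.105,.165]])
p=read_camera("scene"); W=JC+L@JR.T
print("scene: home/tilted/seen back corners (BR,BL)")
print(proj(p,np.c_[W,[.03]*6])[[1,2,5,4]]); print(proj(p,np.c_[W,[.03,.042,.042,.03,.039,.039]])[[1,2,5,4]])
print(np.array([[370,515],[727,160],[383,380],[582,200]])/4.444+[179.6,199.6])
# contour corners of the bright plate in side view: line fits via Hough-free approxPoly
p=read_camera("side"); g=cv2.cvtColor(p["color"],cv2.COLOR_RGB2HSV)
m=((g[:,:,1]<25)&(g[:,:,2]>130)).astype(np.uint8); m[:175]=0;m[325:]=0;m[:,:280]=0;m[:,480:]=0
m=cv2.morphologyEx(m,cv2.MORPH_OPEN,np.ones((13,13),np.uint8)); c=max(cv2.findContours(m,0,2)[0],key=cv2.contourArea)
print("side area",cv2.contourArea(c)); print(cv2.approxPolyDP(c,5,True).reshape(-1,2).tolist())
print("home",proj(p,np.c_[W,[.03]*6])); print("tilted",proj(p,np.c_[W,[.03,.042,.042,.03,.039,.039]]))
for t in ["hole_left","hole_right","plate"]: print(t,[(round(d["p"],2),np.round(d["point"],1)) for d in tip_of(t,p)[:1]])
E
```

```text
t 10.43 jig now [-109.6   -1.3  206.2] F [ 0.6 -1.1 -0.2]
slide [0.5 1.3 6.2] ang [-0.2  0.4  0.1]
scene: home/tilted/seen back corners (BR,BL)
[[263.31 315.9 ]
 [342.6  236.5 ]
 [265.91 286.01]
 [310.03 245.29]]
[[262.91 309.39]
 [342.97 230.8 ]
 [265.66 281.32]
 [310.1  240.94]]
[[262.86 315.49]
 [343.19 235.6 ]
 [265.78 285.11]
 [310.56 244.6 ]]
side area 4975.0
[[421, 214], [375, 197], [339, 236], [329, 236], [325, 260], [360, 282], [374, 282], [421, 229]]
home [[429.28 218.61]
 [378.77 191.85]
 [317.21 254.28]
 [370.36 286.36]
 [345.12 246.38]
 [378.1  211.91]]
tilted [[429.28 218.61]
 [379.16 188.3 ]
 [317.21 250.81]
 [370.36 286.36]
 [345.26 243.77]
 [378.4  209.27]]
hole_left [(0.66, array([270. , 297.1]))]
hole_right [(0.71, array([377.5, 211.3]))]
plate [(0.82, array([372.3, 236.9]))]
```

Seen from the scene camera, the corners and holes match home to under 1 px, against about 5 px if it were still tilted. As a last check I'll take sub-pixel edge offsets, with the fixed base's edges as reference.

```bash
python3 - <<'E'
from h import *
from scipy.ndimage import map_coordinates
def off(p,g,a,b,z,ts):
    o=[]
    for t in ts:
        P=JC+JR@(np.array(a)*(1-t)+np.array(b)*t); Q=JC+JR@(np.array(a)*(1-t-.02)+np.array(b)*(t+.02))
        u,v=proj(p,[[*P,z],[*Q,z]]); n=(v-u)/np.linalg.norm(v-u); n=np.array([-n[1],n[0]]); n*=np.sign(n[1])
        k=np.arange(-5,5.01,.25); l=map_coordinates(g,[u[1]+k*n[1],u[0]+k*n[0]],order=1)
        d=np.abs(np.gradient(l)); d[d<.5*d.max()]=0; o.append((d*k).sum()/d.sum())
    return np.round(o,1)
for c in ["scene","side"]:
    p=read_camera(c); g=cv2.GaussianBlur(cv2.cvtColor(p["color"],cv2.COLOR_RGB2GRAY),(0,0),.7).astype(float)
    T=np.linspace(.12,.88,9)
    print(c,"base back",off(p,g,[.105,-.165],[.105,.165],.012,T),"base left",off(p,g,[.105,.165],[-.105,.165],.012,T))
    print("plate back",off(p,g,[.07,-.12],[.07,.12],.030,T),"plate left",off(p,g,[.07,.12],[-.07,.12],.030,T),"plate right",off(p,g,[.07,-.12],[-.07,-.12],.030,T))
E
```

```text
scene base back [ 2.7  2.7 -0.3  3.   2.9  3.3  0.1  2.9  2.4] base left [ 2.  -0.5  2.5  2.7  2.4  2.7  4.2  4.1  4. ]
plate back [-0.4 -0.4  0.4  0.4  0.4  0.5 -0.3  0.4  0.7] plate left [-1.2 -1.1 -1.1 -1.1 -1.1 -1.3 -1.3 -1.3 -1.3] plate right [0.5 0.5 0.5 0.2 0.3 0.3 0.3 0.2 0.3]
side base back [ 0.4  1.8 -0.5  0.5  0.1 -0.1 -2.4 -0.2 -1.3] base left [2.2 2.2 2.4 2.5 2.7 2.7 2.7 3.  3. ]
plate back [ 0.3 -1.2  0.5  0.1  0.  -0.  -0.  -3.2  0. ] plate left [0.7 0.8 0.9 0.9 1.  1.1 1.2 1.1 1.2] plate right [-0.3 -0.3 -0.2 -0.3 -0.2 -0.2 -0.2  0.1  1.1]
```

```bash
python3 -c "
from h import *
print(hand_in())"
```

```text
the job is handed in; nothing more can be done
None
```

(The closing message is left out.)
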